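# Find the loaded weight box by feel and slide it onto the gluing press

## Robot

A 6-joint arm with a two-finger parallel gripper is mounted at the origin on the work surface. World frame = base frame: x ahead of the robot, y to its left, z up, the work surface at z = 0. Lengths are in m, angles in degrees, forces in N, time in s.
With the tool pointing down it reaches from about 0.3 to 0.75 m from the base axis. Payload 8.5 kg.
Tool frame: the origin (TCP) lies midway between the tips of the shut fingers; the grasp point (between the pads) lies 19 mm behind it; z points along the fingers, y is the line along which they close (so a half turn about z gives the same grasp; the last joint's range is limited). The gripper opens to 85 mm and grips with 20 to 120 N. Pads are 22 mm wide; open, the fingers measure 114 mm over their backs; the gripper's body (76 mm by 85 mm) begins 54 mm behind the grasp point. The pads swing forward as they close: fully open they stand 13 mm farther back than shut.
Start: joints at [63.868, 21.807, 74.336, -0, 83.858, -12.336], TCP at [0.131, 0.534, 0.231] pointing down, gripper open.
Joint ranges: [-178.18, 178.18], [-50.72, 133.34], [12.68, 142.11], [-81.47, 261.47], [9.98, 163.14], [-165.26, 165.26]. Speed limits (degrees/s): [136.94, 136.94, 180, 180, 180, 180].

## Interface

Orientations are given as a 3x3 rotation matrix whose columns are the frame's x, y, z axes.
In Python, from rig import env gives the robot as it stands. The module is installed in compiled form; this text tells all that it offers.
- The arm moves only by the tool jog_arm, never from a script. Its argument "targets" is a list of rows, each a list of 6 numbers: the shift along the tool's x, y, z in cm, then the turn, a rotation vector about the tool's x, y, z in degrees. A call has 1 to 8 rows; each row is the pose to reach, as a shift and turn from the pose commanded when the call began, along the tool's axes at that moment; what a row does not reach only later rows make up. A row lasts 1/12 s, in which the tool goes at most 41.7 mm and 7.16 degrees, less where a joint would pass 70% of its speed; a pose out of reach is approached as far as the arm can. A call with a gripper value outside its range is refused whole. "hand" is the opening, from 0 (shut) to 1 (fully open), set as the call begins (left out, the last holds). The fingers move at their own pace and stop on an object; "newtons" is the grip in N (left out, the last holds). Time passes only in rows, so rows that repeat a pose let the fingers close. It gives the time, the measured TCP pose, the force, the opening and the grip force at its end, in the units of the state.
- env.observe(): the state, without advancing time (a new reading comes with each control period).
- env.get_image(name): name is "side" or "top"; returns a dict with "frame" (400x640x3 uint8, red, green, blue), "depth" (400x640 float32, m along the optical axis (not along the pixel's ray), 0 where there is no reading), "fovy" (degrees; the focal length in pixels is half the picture's height over the tangent of half this angle, whatever the lens; pixels are square), "cx", "cy" (the principal point, pixels), "cam_to_world" (4x4, takes a point from camera to world coordinates). Camera axes: x right, y down, z forward; pixel columns grow to the right and rows downward; lengths in m; the calibration is good to about 2 mm. A picture is of the moment at which its call begins.
- env.close_job(): hands the job in; it is judged then, once.
Trained networks look in the newest picture that a camera, given by its name, has taken for a name from the list of things; names that differ only in an ending like _2 or _b are one class to them, and where a whole thing is asked for, a point or a joint stands for the part that bears it (a point fixed in the world has none). Each returns a list of dicts, best first, with "score" (0 to 1); they miss things now and then, are a little off and sometimes report something else, mostly with a low value. They report only what shows in the picture. A call takes as long as a camera call.
- env.regions_of(camera, target): "pixels" (400x640 bool, what is visible of it) and "point" ([row, column] in pixels, amid what is visible of it).
The state is a dict: "time_s": time; "q": joint angles; "qvel": joint speeds; "joint_efforts": joint torques, N m; "position": TCP position; "tool_rot": TCP orientation; "ft_force": force on the tool from outside, world axes, zero at the start; "wrist_torque": the same for the moment, N m; "grip_width": finger opening in m; "gripper_force": force on a finger pad.
Only numpy, scipy, OpenCV 4.12 (cv2) and the standard library are available. Lean on these libraries where they do the work, as an engineer would, in place of code of your own. Each camera call takes 0.05 s, during which the arm holds its last target. There are 200 camera calls.

## Task

Three weight boxes on the gluing board look alike, but only one is loaded: nudge them to feel which is the heavy one, then slide it (never lift or tip any box) onto the sinking press platen until it sits flat and fully home in the recess, so that its weight brings the pad down on the glued frame corner. Do not try a light box on the platen: keep both light ones on the board and clear of it. Leave the jar, the moulding piece, the brush and the can where they are.

Things in the scene. Friction and masses are not known exactly. Their poses are not given: they have to be found in the camera images.
- board: fixed plywood gluing board 25 mm thick on the bench, turned by its yaw; its origin is on the bench under it, its top is 25 mm above the origin. It reaches from x = -190 to +250 mm and y = -410 to +410 mm in its own axes (x away from the robot). Everything below stands on it
- press_seat (a point): centre of the top of the press platen, a 122 mm wide aluminium plate in a 126 mm wide square recess in the board, at board x = +55, y = 0 mm; axes along the board's. Unloaded its top is 1 mm below the board's top; under the heavy box it sinks 8 mm more. Open towards -x, -y and +y. A box sits in it square to the board with 8 to 11 mm play each way
- backstop (a point): middle of the inner face of the upright aluminium wall at the platen's far (+x) edge, 60 mm from the platen's centre; the wall is 100 mm wide, 8 mm thick, 46 mm high and moves with the platen
- pad (a point): underside of the cork pad (50 x 50 mm) on the arm from the backstop, top of the arm 56 mm above the platen. It hangs 8 mm over the mitre of a gilt frame corner fixed to the board (30 mm high, legs 130 mm long, spreading at 45 degrees to +x)
- platen (a joint): how far the platen has sunk, m: 0 = up, 0.008 = fully down with the pad pressing the glued mitre. Starts to sink at about 2.6 N, fully down at 4.2 N
- block_left: closed square wooden weight box, 104 x 104 mm, 62 mm high, too wide to grasp; origin at the centre of its underside, x and y along its sides. One of the three alike boxes hides a metal core (about 0.9 kg in all), the other two are nearly empty (0.2 kg); which one changes each time and shows only by feel. Starts on the board's left (+y) part
- block_right: closed square wooden weight box, 104 x 104 mm, 62 mm high, too wide to grasp; origin at the centre of its underside, x and y along its sides. One of the three alike boxes hides a metal core (about 0.9 kg in all), the other two are nearly empty (0.2 kg); which one changes each time and shows only by feel. Starts on the board's right (-y) part
- block_front: closed square wooden weight box, 104 x 104 mm, 62 mm high, too wide to grasp; origin at the centre of its underside, x and y along its sides. One of the three alike boxes hides a metal core (about 0.9 kg in all), the other two are nearly empty (0.2 kg); which one changes each time and shows only by feel. Starts in front of the platen, on the robot's side
- jar: bystander: glue jar, 56 mm across, 72 mm high, origin under its centre; on the near side of the board
- sample: bystander: short piece of gilt moulding, 50 x 90 mm, 30 mm high, origin under its centre, long along its y; on the near side of the board
- brush: bystander: brush lying along its x, 190 mm long, under 40 mm wide and 30 mm high, origin under its middle; at one end of the board
- can: bystander: closed can, 52 mm across, 60 mm high, origin under its centre; at one end of the board

How it is judged (in metres and radians):
At the end, for the whole second after the job is handed in: The platen is down more than 6 mm under one box that lies flat (tilt under 0.03 rad) and within 15 mm of the platen's centre in both board directions; the other two boxes stand flat on the board, their centres more than 100 mm from the platen's centre; all at rest (value of joint platen above 0.006 m and ((x of block_left in the frame of press_seat between -0.015 and 0.015 m and y of block_left in the frame of press_seat between -0.015 and 0.015 m and angle between block_left's own z axis and vertical below 0.03 rad and linear speed of each of block_left, block_right, block_front below 0.01 m/s and horizontal distance between each of block_right, block_front and press_seat above 0.1 m and angle between each of block_right, block_front's own z axis and vertical below 0.05 rad and z of each of block_right, block_front in the frame of board above 0.02 m) or (x of block_right in the frame of press_seat between -0.015 and 0.015 m and y of block_right in the frame of press_seat between -0.015 and 0.015 m and angle between block_right's own z axis and vertical below 0.03 rad and linear speed of each of block_right, block_left, block_front below 0.01 m/s and horizontal distance between each of block_left, block_front and press_seat above 0.1 m and angle between each of block_left, block_front's own z axis and vertical below 0.05 rad and z of each of block_left, block_front in the frame of board above 0.02 m) or (x of block_front in the frame of press_seat between -0.015 and 0.015 m and y of block_front in the frame of press_seat between -0.015 and 0.015 m and angle between block_front's own z axis and vertical below 0.03 rad and linear speed of each of block_front, block_left, block_right below 0.01 m/s and horizontal distance between each of block_left, block_right and press_seat above 0.1 m and angle between each of block_left, block_right's own z axis and vertical below 0.05 rad and z of each of block_left, block_right in the frame of board above 0.02 m))); the robot touches nothing.
It fails at once if a light box was pushed onto the platen (centre within 16 mm of the platen's, lying flat within 0.02 rad, platen not sunk 2 mm) (((horizontal distance between block_left and press_seat below 0.016 m and angle between block_left's own z axis and vertical below 0.02 rad) or (horizontal distance between block_right and press_seat below 0.016 m and angle between block_right's own z axis and vertical below 0.02 rad) or (horizontal distance between block_front and press_seat below 0.016 m and angle between block_front's own z axis and vertical below 0.02 rad)) and value of joint platen below 0.002 m).
It fails at once if a box was lifted more than 15 mm off the board or tipped more than 0.3 rad (z of any of block_left, block_right, block_front in the frame of board above 0.04 m or angle between any of block_left, block_right, block_front's own z axis and vertical above 0.3 rad).
It fails at once if the jar, moulding piece, brush or can was shifted more than 20 mm (distance of any of jar, sample, brush, can from where it was at the start of the episode above 0.02 m).
It also fails if it takes over 72 s, if anything falls off the work surface, if the arm or the gripper's body presses on something with over 40 N, if the wrist force passes 120 N, or if a joint passes its speed limit or range.

## Working session

There is one attempt and no reset: what is moved stays moved. The work goes in short steps, Python scripts to look and compute and a tool call to move; the robot and the scene stay as the last step left them, time stands still between calls to the robot, and variables do not carry over. Pictures are saved under pics/ and viewed, at most 10 in all, crops included, and the job is handed in when it is done.

Besides the shell and the picture viewer there is one more tool, called after ">>>" in YAML: its name, and indented under it one key for each argument. jog_arm: Moves the arm, as the interface text tells. Its arguments: {"type":"object","properties":{"targets":{"type":"array","items":{"type":"array","items":{"type":"number"}}},"hand":{"type":"number"},"newtons":{"type":"number"}},"required":["targets"]}

```bash
mkdir -p pics; cat > h.py <<'E'
import numpy as np, cv2
from rig import env
def cloud(im):
    d=im["depth"]; f=200/np.tan(np.radians(im["fovy"])/2)
    v,u=np.mgrid[:400,:640]
    P=np.stack([(u-im["cx"])/f*d,(v-im["cy"])/f*d,d,np.ones_like(d)],-1)@np.array(im["cam_to_world"]).T
    P=P[...,:3]; P[d==0]=np.nan
    return P
def box(P,m,zmin,zmax):
    q=P[m&(P[...,2]>zmin)&(P[...,2]<zmax)]
    if len(q)<20: return None
    r=cv2.minAreaRect((q[:,:2]*1000).astype(np.float32))
    return r,np.nanmedian(q[:,2]),len(q)
E
python3 - <<'E'
from h import *
s=env.observe(); print(s["time_s"],s["position"],s["tool_rot"],s["ft_force"])
for c in ["top","side"]:
    im=env.get_image(c); cv2.imwrite(f"pics/{c}0.png",im["frame"][...,::-1]); P=cloud(im)
    print(c, np.array(im["cam_to_world"])[:3].round(3).tolist())
    for n in ["block_left","block_right","block_front","jar","sample","brush","can","press_seat","backstop","board"]:
        for r in env.regions_of(c,n)[:3]:
            m=r["pixels"]; q=P[m]; z=np.nanmax(q[:,2]) if len(q) else 0
            print(n,round(r["score"],2),np.round(r["point"]),m.sum(),np.nanmedian(q,0).round(3),box(P,m,np.nanpercentile(q[:,2],90)-.006,1))
E
```

```text
0.0 [0.13102563 0.53386653 0.23072054] [[-9.71152843e-01  2.38457040e-01 -6.29408059e-04]
 [ 2.38457674e-01  9.71152048e-01 -1.27942353e-03]
 [ 3.06163377e-04 -1.39260298e-03 -9.99998983e-01]] [ 0.48148086 -0.30175766 -0.39090687]
top [[0.004, -0.981, 0.195, 0.36], [-1.0, -0.002, 0.01, -0.006], [-0.01, -0.195, -0.981, 1.132]]
block_left 0.73 [209. 238.] 2074 [0.548 0.185 0.086] (((553.439453125, 187.94493103027344), (106.25860595703125, 105.31965637207031), 24.27522850036621), np.float64(0.08627512896018708), 1787)
block_right 0.6 [182. 394.] 2117 [ 0.617 -0.193  0.086] (((622.6240234375, -195.150634765625), (105.75601959228516, 106.26554870605469), 82.51998901367188), np.float64(0.08604828635800743), 1735)
block_front 0.63 [224. 316.] 2021 [ 0.507 -0.002  0.086] (((509.2369079589844, -1.68780517578125), (105.2099609375, 104.73648834228516), 2.1281516551971436), np.float64(0.0861277425886815), 1819)
block_front 0.24 [192. 167.] 470 [0.59  0.364 0.082] (((593.4629516601562, 370.105224609375), (46.26963424682617, 46.830352783203125), 3.108879566192627), np.float64(0.08385685790016773),
[... 3227 characters left out ...]
1.2661056518554688), (82.78404235839844, 98.9653549194336), 4.967167854309082), np.float64(0.0727304703764372), 353)
press_seat 0.66 [207. 348.] 1905 [ 0.663 -0.005  0.025] (((736.7539672851562, 1.9744110107421875), (82.41867065429688, 100.64667510986328), 4.811465740203857), np.float64(0.0728142435510647), 352)
backstop 0.62 [207. 351.] 1778 [ 0.661 -0.007  0.025] (((737.0427856445312, 1.2661056518554688), (82.78404235839844, 98.9653549194336), 4.967167854309082), np.float64(0.0729341068484583), 350)
board 0.81 [258. 364.] 27473 [ 0.656 -0.18   0.025] (((618.8860473632812, -6.14129638671875), (454.427001953125, 826.3023071289062), 5.179965496063232), np.float64(0.024927628948374858), 24725)
```

View pics/top0.png

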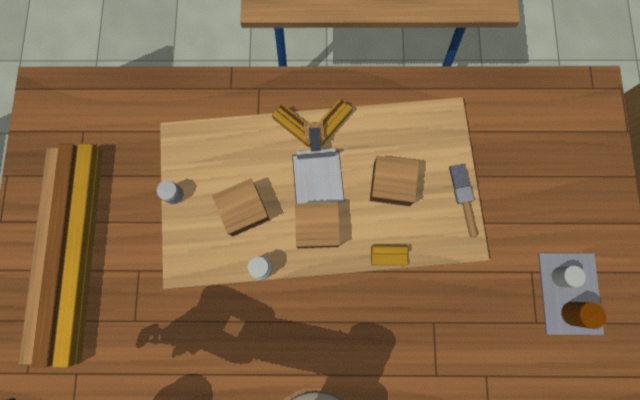

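View pics/side0.png

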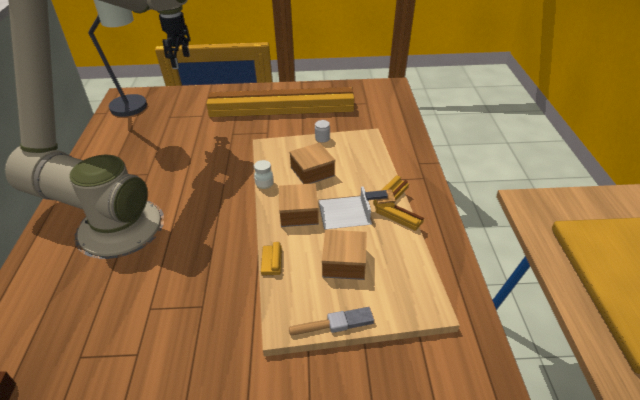

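The top view shows the left box at (210,238), the front box at (222,317), the right box at (182,394) and the platen at about (175,318). The side view shows the same layout, with the pad arm at (195,375). Next I'll refine the board and platen pose.

```bash
cat >> h.py <<'E'
def fine(c):
    im=env.get_image(c); P=cloud(im); fr=im["frame"]
    m=env.regions_of(c,"board")[0]["pixels"]
    t=(P[...,2]>.018)&(P[...,2]<.031)
    mm=cv2.morphologyEx((m&t).astype(np.uint8),cv2.MORPH_OPEN,np.ones((3,3)))>0
    b=cv2.minAreaRect((P[mm][:,:2]*1000).astype(np.float32))
    hsv=cv2.cvtColor(fr,cv2.COLOR_RGB2HSV)
    near=(abs(P[...,0]-.64)<.1)&(abs(P[...,1])<.1)
    g=near&(P[...,2]>.012)&(P[...,2]<.031)&(hsv[...,1]<60)
    g=cv2.morphologyEx(g.astype(np.uint8),cv2.MORPH_OPEN,np.ones((3,3)))>0
    p=cv2.minAreaRect((P[g][:,:2]*1000).astype(np.float32)) if g.any() else None
    w=near&(P[...,2]>.04)&(P[...,2]<.066)&(hsv[...,1]<60)&(P[...,0]>.66)
    return im,P,b,p,(P[w]*1000)
E
python3 - <<'E'
from h import *
for c in ["top","side"]:
    im,P,b,p,w=fine(c); print(c,b,p)
    if len(w): print(len(w),np.percentile(w,[2,20,50,80,98],axis=0).round(1).tolist())
E
```

```text
top ((610.260986328125, -5.904388427734375), (441.8511657714844, 821.9507446289062), 5.150657653808594) ((641.8818969726562, -3.3780670166015625), (136.69461059570312, 122.2850112915039), 4.867512226104736)
125 [[689.8, -45.5, 40.7], [691.9, -30.2, 45.9], [694.5, -1.7, 54.3], [697.3, 31.7, 63.1], [700.7, 48.4, 65.7]]
side ((612.0057373046875, -5.28814697265625), (441.133544921875, 827.965087890625), 5.206296920776367) ((640.4439086914062, -3.3913497924804688), (130.863037109375, 130.7620849609375), 4.957210063934326)
74 [[692.5, -51.4, 41.7], [694.1, -46.5, 46.0], [697.8, -15.2, 53.6], [702.4, 22.0, 60.6], [707.6, 47.3, 65.4]]
```

```bash
cat >> h.py <<'E'
from scipy.spatial.transform import Rotation as Ro
S=np.array([636,-4.]);A=np.radians(5.15);BX=np.array([np.cos(A),np.sin(A)]);BY=np.array([-BX[1],BX[0]])
def w(bx,by): return S+bx*BX+by*BY          # board (platen-centred, mm) -> world
def bd(p): d=np.asarray(p)[:2]-S; return np.array([d@BX,d@BY])
def row(xy,z,fwd):   # fwd: board-relative push angle (deg), forward = -tool x
    s=env.observe(); R=np.array(s["tool_rot"]); p=np.array(s["position"])*1000
    a=A+np.radians(fwd); f=np.array([np.cos(a),np.sin(a),0]); T=np.stack([-f,np.cross([0,0,-1],-f),[0,0,-1]],1)
    print((R.T@(np.array([*xy,z])-p)/10).round(2),(Ro.from_matrix(R.T@T).as_rotvec(True)).round(1), "F",np.round(s["ft_force"],2),"tcp bd",bd(p).round(1),p.round(1),"t",round(s["time_s"],2))
E
python3 - <<'E'
from h import *
for n,c in [("L",(554,187)),("F",(510,-2)),("R",(623.5,-195.5))]: print(n,bd(c).round(1))
row(w(-215,13),200,0)
E
```

```text
L [-64.5 197.6]
F [-125.3   13.3]
R [ -29.6 -189.6]
[-41.1  -45.97   3.13] [ -0.   -0.  -18.9] F [ 0.32 -0.1   0.69] tcp bd [-454.5  581.3] [131.2 534.1 231.3] t 1.3
```

>>> jog_arm:
  targets:
    - [-20.5, -23, 3, 0, 0, -19]
    - [-20.5, -23, 3, 0, 0, -19]
    - [-20.5, -23, 3, 0, 0, -19]
    - [-41, -46, 3, 0, 0, -19]
    - [-41, -46, 3, 0, 0, -19]
    - [-41, -46, 3, 0, 0, -19]
    - [-41, -46, 3, 0, 0, -19]
    - [-41, -46, 3, 0, 0, -19]
  hand: 0.6

```text
time_s: 1.97
position: [0.2851, 0.2426, 0.2122]
tool_rot: [[-0.996, -0.091, 0.001], [-0.091, 0.996, 0.0], [-0.001, 0.0, -1.0]]
ft_force: [0.5, 0.4, -0.0]
grip_width: 0.0516
gripper_force: 0.0
```

```bash
python3 -c "
from h import *
row(w(-215,13),200,0);row(w(-215,13),45,0)"
```

```text
[-11.19 -26.43   1.22] [0.  0.  0.1] F [ 0.51  0.39 -0.04] tcp bd [-327.3  277.1] [285.1 242.6 212.2] t 1.97
[-11.18 -26.43  16.72] [0.  0.  0.1] F [ 0.51  0.39 -0.04] tcp bd [-327.3  277.1] [285.1 242.6 212.2] t 1.97
```

>>> jog_arm:
  targets:
    - [-11, -26.4, 1.2, 0, 0, 0]
    - [-11, -26.4, 1.2, 0, 0, 0]
    - [-11, -26.4, 1.2, 0, 0, 0]
    - [-11, -26.4, 1.2, 0, 0, 0]
    - [-11, -26.4, 1.2, 0, 0, 0]
    - [-11, -26.4, 1.2, 0, 0, 0]
    - [-11, -26.4, 1.2, 0, 0, 0]
    - [-11, -26.4, 4, 0, 0, 0]

```text
time_s: 2.63
position: [0.4234, -0.0143, 0.1748]
tool_rot: [[-0.996, -0.086, 0.01], [-0.086, 0.996, -0.004], [-0.01, -0.005, -1.0]]
ft_force: [0.9, 0.5, 0.0]
grip_width: 0.0516
gripper_force: 0.0
```

```bash
python3 -c "
from h import *
row(w(-215,13),45,0)"
```

```text
[ 0.36  0.48 12.97] [-0.3  0.6 -0.2] F [0.89 0.53 0.  ] tcp bd [-212.7    8.8] [423.4 -14.3 174.8] t 2.63
```

>>> jog_arm:
  targets:
    - [0.2, 0.5, 4, 0, 0, 0]
    - [0.2, 0.5, 8, 0, 0, 0]
    - [0.2, 0.5, 11, 0, 0, 0]
    - [0.2, 0.5, 13, 0, 0, 0]
    - [0.2, 0.5, 13, 0, 0, 0]
    - [0.2, 0.5, 13, 0, 0, 0]
    - [0.2, 0.5, 13, 0, 0, 0]

```text
time_s: 3.22
position: [0.4166, -0.004, 0.0431]
tool_rot: [[-0.996, -0.091, 0.002], [-0.091, 0.996, -0.001], [-0.002, -0.001, -1.0]]
ft_force: [0.9, -0.1, 0.2]
grip_width: 0.0511
gripper_force: 0.0
```

>>> jog_arm:
  targets:
    - [-1, 0, 0, 0, 0, 0]
    - [-1.8, 0, 0, 0, 0, 0]
    - [-2.4, 0, 0, 0, 0, 0]
    - [-2.8, 0, 0, 0, 0, 0]
    - [-3.2, 0, 0, 0, 0, 0]
    - [-3.6, 0, 0, 0, 0, 0]

```text
time_s: 3.72
position: [0.4518, -0.0005, 0.0422]
tool_rot: [[-0.996, -0.091, -0.0], [-0.091, 0.996, -0.0], [0.0, -0.0, -1.0]]
ft_force: [-0.6, -0.2, 0.6]
grip_width: 0.0514
gripper_force: 0.0
```

>>> jog_arm:
  targets:
    - [-0.4, 0, 0, 0, 0, 0]
    - [-0.8, 0, 0, 0, 0, 0]

```text
time_s: 3.88
position: [0.4598, 0.0003, 0.042]
tool_rot: [[-0.996, -0.091, -0.001], [-0.091, 0.996, 0.0], [0.001, 0.0, -1.0]]
ft_force: [-1.8, -0.3, 1.2]
grip_width: 0.0513
gripper_force: 0.0
```

>>> jog_arm:
  targets:
    - [-0.4, 0, 0, 0, 0, 0]
    - [-0.8, 0, 0, 0, 0, 0]

```text
time_s: 4.05
position: [0.4679, 0.001, 0.0419]
tool_rot: [[-0.996, -0.091, -0.0], [-0.091, 0.996, 0.0], [0.0, 0.0, -1.0]]
ft_force: [-2.3, -0.3, 0.3]
grip_width: 0.0513
gripper_force: 0.0
```

>>> jog_arm:
  targets:
    - [1.5, 0, 0, 0, 0, 0]
    - [3, 0, 0, 0, 0, 0]
    - [3, 0, 0, 0, 0, 0]
    - [3, 0, 0, 0, 0, 0]
    - [3, 0, 0, 0, 0, 0]

```text
time_s: 4.47
position: [0.4389, -0.002, 0.0422]
tool_rot: [[-0.996, -0.091, 0.001], [-0.091, 0.996, -0.0], [-0.001, -0.0, -1.0]]
ft_force: [-0.3, -1.1, 0.2]
grip_width: 0.0509
gripper_force: 0.0
```

```bash
python3 -c "
from h import *
row(w(-130,-190),120,0)
im,P,b,p,_=fine('top')
for n in ['block_front','block_left','block_right']:
  m=env.regions_of('top',n)[0]['pixels']; r=box(P,m,.08,.095); print(n,r, bd(r[0][0]).round(1))
print(env.observe()['ft_force'])
"
```

```text
[ -6.61 -20.98  -7.76] [-0.   0.1  0. ] F [-0.28 -1.11  0.23] tcp bd [-196.1   19.7] [438.9  -2.   42.2] t 4.47
block_front (((538.830810546875, 2.67437744140625), (87.13253784179688, 105.2593765258789), 4.888844013214111), np.float64(0.08610829379839902), 1212) [-96.2  15.4]
block_left (((553.6134033203125, 187.82647705078125), (105.79267120361328, 105.14832305908203), 24.34813117980957), np.float64(0.0862403943693304), 1814) [-64.8 198.4]
block_right (((622.9863891601562, -195.1394500732422), (105.48638153076172, 105.92813873291016), 82.23043823242188), np.float64(0.08601187238572594), 1752) [ -30.1 -189.2]
[-0.09701068  0.42667186 -0.11514319]
```

>>> jog_arm:
  targets:
    - [0, 0, -4, 0, 0, 0]
    - [0, 0, -7.8, 0, 0, 0]
    - [0, -4, -7.8, 0, 0, 0]
    - [-1, -8, -7.8, 0, 0, 0]
    - [-3, -12, -7.8, 0, 0, 0]
    - [-5, -16, -7.8, 0, 0, 0]
    - [-6.6, -20, -7.8, 0, 0, 0]
    - [-6.6, -21, -6, 0, 0, 0]

```text
time_s: 5.38
position: [0.5262, -0.2102, 0.1043]
tool_rot: [[-0.996, -0.089, 0.007], [-0.089, 0.996, -0.005], [-0.007, -0.006, -1.0]]
ft_force: [-0.3, -0.8, 0.2]
grip_width: 0.0512
gripper_force: 0.0
```

>>> jog_arm:
  targets:
    - [0, 0, 4, 0, 0, 0]
    - [0, 0, 6, 0, 0, 0]
    - [0, 0, 6, 0, 0, 0]
    - [0, 0, 6, 0, 0, 0]
    - [0, 0, 6, 0, 0, 0]

```text
time_s: 5.8
position: [0.5233, -0.2052, 0.0435]
tool_rot: [[-0.996, -0.091, 0.002], [-0.091, 0.996, -0.001], [-0.002, -0.001, -1.0]]
ft_force: [-0.0, -0.5, 0.1]
grip_width: 0.0515
gripper_force: 0.0
```

```bash
python3 -c "
from h import *
for i in range(1): row(w(-130,-190),43,0)"
```

```text
[-0.03  0.03  0.05] [-0.1  0.1  0.1] F [-0.01 -0.53  0.1 ] tcp bd [-130.3 -190.3] [ 523.3 -205.2   43.5] t 5.8
```

>>> jog_arm:
  targets:
    - [-1, 0, 0, 0, 0, 0]
    - [-2, 0, 0, 0, 0, 0]
    - [-2.8, 0, 0, 0, 0, 0]
    - [-3.4, 0, 0, 0, 0, 0]
    - [-3.9, 0, 0, 0, 0, 0]
    - [-4.3, 0, 0, 0, 0, 0]
    - [-4.7, 0, 0, 0, 0, 0]

```text
time_s: 6.38
position: [0.5696, -0.2006, 0.0422]
tool_rot: [[-0.996, -0.091, 0.0], [-0.091, 0.996, -0.0], [-0.0, -0.0, -1.0]]
ft_force: [-1.2, -0.3, 0.4]
grip_width: 0.0513
gripper_force: 0.0
```

>>> jog_arm:
  targets:
    - [-0.4, 0, 0, 0, 0, 0]
    - [-0.8, 0, 0, 0, 0, 0]

```text
time_s: 6.55
position: [0.5775, -0.1999, 0.042]
tool_rot: [[-0.996, -0.091, -0.0], [-0.091, 0.996, 0.0], [0.0, 0.0, -1.0]]
ft_force: [-0.4, -0.9, -0.2]
grip_width: 0.051
gripper_force: 0.0
```

>>> jog_arm:
  targets:
    - [-0.4, 0, 0, 0, 0, 0]
    - [-0.8, 0, 0, 0, 0, 0]

```text
time_s: 6.72
position: [0.5856, -0.1992, 0.0419]
tool_rot: [[-0.996, -0.091, -0.0], [-0.091, 0.996, 0.0], [0.0, 0.0, -1.0]]
ft_force: [-1.8, 0.6, 0.1]
grip_width: 0.0513
gripper_force: 0.0
```

>>> jog_arm:
  targets:
    - [2, 0, 0, 0, 0, 0]
    - [2, 0, -4, 0, 0, 0]
    - [2, 0, -8, 0, 0, 0]
    - [2, 0, -9, 0, 0, 0]

```text
time_s: 7.05
position: [0.5674, -0.2021, 0.138]
tool_rot: [[-0.996, -0.091, 0.008], [-0.091, 0.996, -0.005], [-0.008, -0.005, -1.0]]
ft_force: [-0.2, 0.0, 0.7]
grip_width: 0.0515
gripper_force: 0.0
```

```bash
python3 -c "
from h import *
row((481,154),130,19.1)"
```

```text
[ 5.38 36.25  0.57] [ -0.4   0.4 -19. ] F [-0.16  0.02  0.7 ] tcp bd [ -86.1 -191.1] [ 567.4 -202.1  138. ] t 7.05
```

>>> jog_arm:
  targets:
    - [5.4, 18, 0, 0, 0, -10]
    - [5.4, 18, 0, 0, 0, -10]
    - [5.4, 18, 0, 0, 0, -10]
    - [5.4, 18, 0, 0, 0, -10]
    - [5.4, 36.2, 0, 0, 0, -19]
    - [5.4, 36.2, 0, 0, 0, -19]
    - [5.4, 36.2, 0, 0, 0, -19]
    - [5.4, 36.2, 0, 0, 0, -19]

```text
time_s: 7.72
position: [0.4828, 0.1211, 0.1324]
tool_rot: [[-0.912, -0.41, 0.001], [-0.41, 0.912, 0.0], [-0.001, -0.0, -1.0]]
ft_force: [0.7, -0.1, 0.2]
grip_width: 0.0513
gripper_force: 0.0
```

```bash
python3 -c "
from h import *
row((481,154),43,19.1)"
```

```text
[-1.17  3.08  8.94] [-0.   0.1 -0. ] F [ 0.65 -0.07  0.23] tcp bd [-141.3  138.3] [482.8 121.1 132.4] t 7.72
```

>>> jog_arm:
  targets:
    - [-1, 3, 0, 0, 0, 0]
    - [-1, 3, 4, 0, 0, 0]
    - [-1, 3, 8, 0, 0, 0]
    - [-1, 3, 8.9, 0, 0, 0]
    - [-1, 3, 8.9, 0, 0, 0]
    - [-1, 3, 8.9, 0, 0, 0]

```text
time_s: 8.22
position: [0.4807, 0.1503, 0.044]
tool_rot: [[-0.912, -0.41, 0.001], [-0.41, 0.912, 0.0], [-0.001, -0.0, -1.0]]
ft_force: [0.6, -0.2, -0.4]
grip_width: 0.0511
gripper_force: 0.0
```

>>> jog_arm:
  targets:
    - [-1, 0, 0, 0, 0, 0]
    - [-1.5, 0, 0, 0, 0, 0]
    - [-2, 0, 0, 0, 0, 0]
    - [-2.4, 0, 0, 0, 0, 0]

```text
time_s: 8.55
position: [0.5015, 0.1598, 0.0446]
tool_rot: [[-0.912, -0.41, -0.001], [-0.41, 0.912, -0.001], [0.001, -0.001, -1.0]]
ft_force: [-14.4, -8.8, 18.0]
grip_width: 0.0509
gripper_force: 8.2
```

>>> jog_arm:
  targets:
    - [-0.4, 0, 0, 0, 0, 0]
    - [-0.8, 0, 0, 0, 0, 0]

```text
time_s: 8.72
position: [0.5077, 0.1629, 0.0447]
tool_rot: [[-0.912, -0.41, -0.003], [-0.41, 0.912, -0.002], [0.003, -0.0, -1.0]]
ft_force: [-12.6, -6.0, 14.5]
grip_width: 0.0513
gripper_force: 7.4
```

>>> jog_arm:
  targets:
    - [-0.4, 0, 0, 0, 0, 0]
    - [-0.8, 0, 0, 0, 0, 0]

```text
time_s: 8.88
position: [0.515, 0.1663, 0.0447]
tool_rot: [[-0.912, -0.41, -0.003], [-0.41, 0.912, -0.001], [0.003, -0.0, -1.0]]
ft_force: [-11.7, -5.5, 14.5]
grip_width: 0.0512
gripper_force: 7.2
```

>>> jog_arm:
  targets:
    - [1, 0, 0, 0, 0, 0]
    - [2, 0, -0.3, 0, 0, 0]
    - [2, 0, -0.3, 0, 0, 0]

```text
time_s: 9.13
position: [0.4974, 0.1583, 0.0471]
tool_rot: [[-0.912, -0.41, 0.0], [-0.41, 0.912, -0.0], [-0.0, -0.0, -1.0]]
ft_force: [0.6, 0.6, -0.2]
grip_width: 0.0513
gripper_force: 0.0
```

```bash
cat >> h.py <<'E'
def boxes(c='top',ns=('block_front','block_left','block_right'),save=None):
  im=env.get_image(c); P=cloud(im)
  if save: cv2.imwrite(save,im['frame'][...,::-1])
  for n in ns:
    m=env.regions_of(c,n)[0]['pixels']; r=box(P,m,.06,.095); print(c,n,np.round(bd(r[0][0]),1),np.round(r[0][1]),'relyaw',round((r[0][2]-5.15+45)%90-45,1),'z',round(r[1],4))
E
python3 -c "
from h import *
row((481,154),43,0)
boxes(save='pics/t1.png'); boxes('side',save='pics/s1.png')
"
```

```text
[1.67 0.28 0.41] [-0.  0. 19.] F [ 0.55  0.65 -0.16] tcp bd [-123.5  174.1] [497.4 158.3  47.1] t 9.13Traceback (most recent call last):
  File "<string>", line 4, in <module>
    boxes(save='pics/t1.png'); boxes('side',save='pics/s1.png')
    ~~~~~^^^^^^^^^^^^^^^^^^^^
  File "h.py", line 39, in boxes
    m=env.regions_of(c,n)[0]['pixels']; r=box(P,m,.06,.095); print(c,n,np.round(bd(r[0][0]),1),np.round(r[0][1]),'relyaw',round((r[0][2]-5.15+45)%90-45,1),'z',round(r[1],4))
      ~~~~~~~~~~~~~~~~~~~^^^
IndexError: list index out of range
```

```bash
sed -i "s/m=env.regions_of(c,n)\[0\]\['pixels'\]; r=box/R=env.regions_of(c,n)\n    if not R: print(c,n,'unseen'); continue\n    m=R[0]['pixels']; r=box/" h.py
sed -i "s/; print(c,n,np/\n    if r is None: print(c,n,'nobox'); continue\n    print(c,n,np/" h.py
python3 -c "
from h import *
boxes(); boxes('side',save='pics/s1.png')
row(w(-118,201),47,0)
"
```

```text
top block_front [-105.    15.4] [106. 105.] relyaw 0.0 z 0.0861
top block_left [ -8.6 213.8] [ 45. 109.] relyaw 0.5 z 0.0863
top block_right [  -6.  -184.2] [107. 107.] relyaw 0.1 z 0.0858
side block_front [-103.3   12.8] [105. 111.] relyaw 0.4 z 0.0864
side block_left [-36.5 173.1] [108. 191.] relyaw 10.8 z 0.086
side block_right [  -3.7 -184.2] [105. 113.] relyaw 0.1 z 0.0867
[-1.3   2.36 -0.11] [ 0.  -0.  19.1] F [ 0.44  0.48 -0.26] tcp bd [-122.6  174.5] [498.2 158.7  45.9] t 9.63
```

View pics/s1.png

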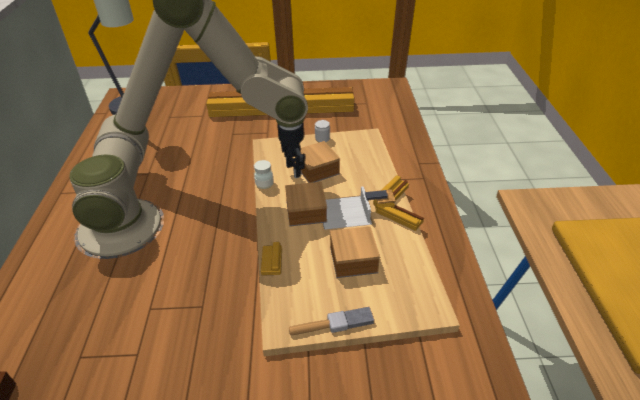

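>>> jog_arm:
  targets:
    - [0.5, 0, -4, 0, 0, 0]
    - [0.5, 0, -8.5, 0, 0, 0]
    - [0.5, 0, -8.5, 0, 0, 7]
    - [0.5, 0, -8.5, 0, 0, 14]
    - [0.5, 0, -8.5, 0, 0, 19]
    - [0.5, 0, -8.5, 0, 0, 19]

```text
time_s: 10.13
position: [0.4936, 0.1566, 0.1312]
tool_rot: [[-0.996, -0.088, 0.0], [-0.088, 0.996, -0.0], [-0.0, -0.0, -1.0]]
ft_force: [-0.6, -0.5, -0.6]
grip_width: 0.0514
gripper_force: 0.0
```

```bash
python3 -c "
from h import *
row(w(-30,15),130,0)"
```

```text
[ -9.78 -15.76   0.12] [-0.   0.  -0.1] F [-0.61 -0.54 -0.63] tcp bd [-127.4  172.8] [493.6 156.6 131.2] t 10.13
```

>>> jog_arm:
  targets:
    - [-9.8, -15.8, 0, 0, 0, 0]
    - [-9.8, -15.8, 0, 0, 0, 0]
    - [-9.8, -15.8, 0, 0, 0, 0]
    - [-9.8, -15.8, 0, 0, 0, 0]
    - [-9.8, -15.8, 0, 0, 0, 0]
    - [-9.8, -15.8, 0, 0, 0, 0]
    - [-9.8, -15.8, 4, 0, 0, 0]
    - [-9.8, -15.8, 8, 0, 0, 0]

```text
time_s: 10.8
position: [0.6064, 0.0083, 0.0516]
tool_rot: [[-0.996, -0.093, 0.005], [-0.093, 0.996, -0.001], [-0.005, -0.001, -1.0]]
ft_force: [0.9, -0.1, -0.1]
grip_width: 0.0512
gripper_force: 0.0
```

>>> jog_arm:
  targets:
    - [0, 0, 0.7, 0, 0, 0]
    - [0, 0, 0.7, 0, 0, 0]
    - [1.5, 0, 0.7, 0, 0, 0]
    - [3, 0, 0.7, 0, 0, 0]
    - [4.5, 0, 0.7, 0, 0, 0]
    - [6, 0, 0.7, 0, 0, 0]
    - [6.2, 0, 0.7, 0, 0, 0]

```text
time_s: 11.38
position: [0.5429, 0.0029, 0.0464]
tool_rot: [[-0.996, -0.092, 0.002], [-0.092, 0.996, -0.0], [-0.002, -0.001, -1.0]]
ft_force: [0.6, 0.2, 0.1]
grip_width: 0.051
gripper_force: 0.0
```

```bash
python3 -c "
from h import *
row(w(-97,15),43,0)"
```

```text
[ 0.49 -0.02  0.34] [-0.   0.1  0.1] F [0.61 0.17 0.14] tcp bd [-92.1  15.2] [542.9   2.9  46.4] t 11.38
```

>>> jog_arm:
  targets:
    - [-2, 0, 0, 0, 0, 0]
    - [-2, 0, -4, 0, 0, 0]
    - [-2, 0, -8, 0, 0, 0]
    - [-2, 0, -8.5, 0, 0, 0]

```text
time_s: 11.72
position: [0.5674, 0.0043, 0.137]
tool_rot: [[-0.996, -0.092, 0.013], [-0.092, 0.996, -0.003], [-0.013, -0.004, -1.0]]
ft_force: [1.0, 0.1, 1.0]
grip_width: 0.0511
gripper_force: 0.0
```

```bash
python3 -c "
from h import *
row(w(-137,201),130,0)
boxes()"
```

```text
[ 6.91 18.68  0.55] [-0.2  0.7  0.1] F [0.98 0.09 1.05] tcp bd [-67.5  14.4] [567.4   4.3 137. ] t 11.72
top block_front [-175.7  -20. ] [36. 75.] relyaw -5.5 z 0.0863
top block_left [-49.  203.8] [106. 104.] relyaw 19.0 z 0.0861
top block_right [  -5.9 -184.2] [106. 106.] relyaw 0.2 z 0.0859
```

>>> jog_arm:
  targets:
    - [7, 19, 0.3, 0, 0, 0]
    - [7, 19, 0.3, 0, 0, 0]
    - [7, 19, 0.3, 0, 0, 0]
    - [7, 19, 0.3, 0, 0, 0]
    - [7, 19, 0.3, 0, 0, 0]
    - [7, 19, 0.3, 0, 0, 0]
    - [7, 19, 4.3, 0, 0, 0]
    - [7, 19, 8.3, 0, 0, 0]

```text
time_s: 12.58
position: [0.4773, 0.1881, 0.0458]
tool_rot: [[-0.996, -0.093, 0.004], [-0.093, 0.996, 0.0], [-0.004, 0.0, -1.0]]
ft_force: [1.2, 0.8, -1.5]
grip_width: 0.0512
gripper_force: 0.0
```

```bash
python3 -c "
from h import *
row(w(-63,204),48,0)
boxes(ns=['block_front'])"
```

```text
[-7.78 -0.17 -0.19] [0.  0.2 0.2] F [ 1.19  0.77 -1.53] tcp bd [-140.8  205.5] [477.3 188.1  45.8] t 12.58
top block_front [-159.    15.8] [105. 105.] relyaw 0.1 z 0.0862
```

>>> jog_arm:
  targets:
    - [-1, 0, -0.3, 0, 0, 0]
    - [-2, 0, -0.3, 0, 0, 0]
    - [-2.7, 0, -0.3, 0, 0, 0]
    - [-3.3, 0, -0.3, 0, 0, 0]
    - [-3.9, 0, -0.3, 0, 0, 0]
    - [-4.5, 0, -0.3, 0, 0, 0]

```text
time_s: 13.18
position: [0.5209, 0.1914, 0.0498]
tool_rot: [[-0.996, -0.091, -0.002], [-0.091, 0.996, 0.0], [0.002, 0.0, -1.0]]
ft_force: [-4.6, 3.7, 1.8]
grip_width: 0.0512
gripper_force: 2.5
```

>>> jog_arm:
  targets:
    - [-0.6, 0, -0.1, 0, 0, 0]
    - [-1.2, 0, -0.2, 0, 0, 0]
    - [-1.8, 0, -0.3, 0, 0, 0]
    - [-2.4, 0, -0.3, 0, 0, 0]
    - [-2.8, 0, -0.3, 0, 0, 0]

```text
time_s: 13.6
position: [0.5499, 0.1941, 0.0524]
tool_rot: [[-0.996, -0.091, -0.0], [-0.091, 0.996, 0.0], [0.0, 0.0, -1.0]]
ft_force: [-7.4, 2.2, 5.0]
grip_width: 0.0512
gripper_force: 3.0
```

```bash
python3 -c "
from h import *
row(w(-63,204),48,0)
boxes();boxes('side')"
```

```text
[-0.5  -0.1   0.44] [ 0.  -0.   0.1] F [-7.43  2.22  5.  ] tcp bd [-68. 205.] [549.9 194.1  52.4] t 13.6
top block_front [-159.1   15.8] [105. 104.] relyaw 0.4 z 0.0862
top block_left [ -6.1 190.1] [106. 102.] relyaw 2.2 z 0.0859
top block_right [  -5.9 -183.7] [106. 106.] relyaw 0.3 z 0.0859
side block_front [-156.9   14. ] [106. 111.] relyaw -0.8 z 0.0864
side block_left [ -5.6 190.3] [108. 117.] relyaw 1.1 z 0.0863
side block_right [  -3.9 -185.3] [106. 111.] relyaw 0.1 z 0.0867
```

>>> jog_arm:
  targets:
    - [-0.3, 0, 0, 0, 0, 0]
    - [-0.5, 0, 0, 0, 0, 0]
    - [-0.5, 0, 0, 0, 0, 0]

```text
time_s: 14.25
position: [0.5539, 0.1946, 0.052]
tool_rot: [[-0.996, -0.091, -0.002], [-0.091, 0.996, 0.0], [0.002, 0.0, -1.0]]
ft_force: [-4.2, 1.5, 2.3]
grip_width: 0.0513
gripper_force: 1.9
```

>>> jog_arm:
  targets:
    - [2, 0, 0, 0, 0, 0]
    - [3, 0, -4, 0, 0, 0]
    - [3, 0, -8, 0, 0, 0]
    - [3, 0, -8, 0, 0, 7]
    - [3, 0, -8, 0, 0, 14]
    - [3, 0, -8, 0, 0, 21]
    - [3, 0, -8, 0, 0, 28]

```text
time_s: 14.83
position: [0.5249, 0.1915, 0.1323]
tool_rot: [[-0.919, 0.393, 0.001], [0.393, 0.919, 0.0], [-0.001, 0.0, -1.0]]
ft_force: [0.4, -0.3, -0.1]
grip_width: 0.0511
gripper_force: 0.0
```

```bash
python3 -c "
from h import *
print(env.observe()['q'])
row(w(0,290),130,-90)
boxes(ns=['block_left']);boxes('side',ns=['block_left'])"
```

```text
[ 7.91124525e+00  2.78030543e+01  8.19236321e+01 -8.15894960e-03
  7.02053927e+01 -5.89357470e+01]
[-4.15 11.92  0.24] [ 0.1  0.  61.7] F [ 0.37 -0.3  -0.08] tcp bd [-93.1 204.7] [524.9 191.5 132.3] t 14.83
top block_left [ -4.  188.5] [106. 102.] relyaw 1.3 z 0.086
side block_left [ -2.5 186.8] [106. 114.] relyaw 1.5 z 0.0863
```

>>> jog_arm:
  targets:
    - [-1, 4, 0, 0, 0, 7]
    - [-2, 8, 0, 0, 0, 14]
    - [-4.2, 12, 0, 0, 0, 21]
    - [-4.2, 12, 0, 0, 0, 28]
    - [-4.2, 12, 0, 0, 0, 35]
    - [-4.2, 12, 0, 0, 0, 42]
    - [-4.2, 12, 0, 0, 0, 49]
    - [-4.2, 12, 0, 0, 0, 56]

```text
time_s: 15.7
position: [0.6099, 0.286, 0.1317]
tool_rot: [[-0.192, 0.981, -0.0], [0.981, 0.192, -0.0], [-0.0, -0.0, -1.0]]
ft_force: [0.2, -0.4, 0.1]
grip_width: 0.0511
gripper_force: 0.0
```

```bash
python3 -c "
from h import *
row(w(0,290),45,-90)"
```

```text
[-0.12 -0.01  8.67] [-0.   0.   5.9] F [ 0.22 -0.42  0.06] tcp bd [ -0.  291.2] [609.9 286.  131.7] t 15.7
```

>>> jog_arm:
  targets:
    - [0, 0, 3, 0, 0, 5.9]
    - [0, 0, 6, 0, 0, 5.9]
    - [0, 0, 8.5, 0, 0, 5.9]
    - [0, 0, 8.5, 0, 0, 5.9]
    - [-1.5, 0, 8.5, 0, 0, 5.9]
    - [-3, 0, 8.5, 0, 0, 5.9]
    - [-3.8, 0, 8.5, 0, 0, 5.9]
    - [-4.5, 0, 8.5, 0, 0, 5.9]

```text
time_s: 16.37
position: [0.6196, 0.241, 0.049]
tool_rot: [[-0.091, 0.996, 0.003], [0.996, 0.091, 0.002], [0.002, 0.003, -1.0]]
ft_force: [-1.8, 7.2, 3.3]
grip_width: 0.0513
gripper_force: 3.4
```

```bash
python3 -c "
from h import *
row(w(0,65),48,-90)"
```

```text
[-18.04  -0.6    0.07] [ 0.2 -0.1  0.1] F [-1.77  7.19  3.28] tcp bd [  5.7 245.4] [619.6 241.   49. ] t 16.37
```

>>> jog_arm:
  targets:
    - [-1, 0, 0, 0, 0, 0]
    - [-2, 0, 0, 0, 0, 0]
    - [-3, 0, 0, 0, 0, 0]
    - [-4, 0, 0, 0, 0, 0]
    - [-5, 0, 0, 0, 0, 0]
    - [-6, 0, 0, 0, 0, 0]
    - [-7, 0, 0, 0, 0, 0]
    - [-8, 0, 0, 0, 0, 0]

```text
time_s: 17.03
position: [0.6267, 0.1622, 0.049]
tool_rot: [[-0.093, 0.996, 0.003], [0.996, 0.093, 0.002], [0.002, 0.004, -1.0]]
ft_force: [-0.7, 7.5, 3.5]
grip_width: 0.051
gripper_force: 3.5
```

```bash
python3 -c "
from h import *
row(w(0,65),48,-90)
boxes(ns=['block_left']);boxes('side',ns=['block_left'])"
```

```text
[-10.13  -0.59   0.08] [ 0.2 -0.1  0.2] F [-0.65  7.48  3.45] tcp bd [  5.6 166.4] [626.7 162.2  49. ] t 17.03
top block_left [-2.9 91.2] [107.  81.] relyaw 0.1 z 0.086
side block_left [-1.2 99. ] [105. 117.] relyaw -0.1 z 0.0864
```

>>> jog_arm:
  targets:
    - [-1, 0, 0, 0, 0, 0]
    - [-2, 0, 0, 0, 0, 0]
    - [-3, 0, 0, 0, 0, 0]
    - [-4, 0, 0, 0, 0, 0]
    - [-5, 0, 0, 0, 0, 0]
    - [-6, 0, 0, 0, 0, 0]
    - [-7, 0, 0, 0, 0, 0]
    - [-8, 0, 0, 0, 0, 0]

```text
time_s: 17.9
position: [0.6337, 0.0835, 0.0481]
tool_rot: [[-0.093, 0.996, 0.002], [0.996, 0.093, 0.002], [0.002, 0.002, -1.0]]
ft_force: [0.4, 4.5, 0.2]
grip_width: 0.0514
gripper_force: 1.8
```

```bash
python3 -c "
from h import *
row(w(0,65),48,-90)
boxes(ns=['block_left']);boxes('side',ns=['block_left'],save='pics/s2.png')"
```

```text
[-2.23 -0.56  0.01] [ 0.1 -0.1  0.2] F [0.39 4.53 0.19] tcp bd [ 5.5 87.3] [633.7  83.5  48.1] t 17.9
top block_left unseen
side block_left [ 0.2 17.7] [106. 112.] relyaw 0.2 z 0.082
```

View pics/s2.png

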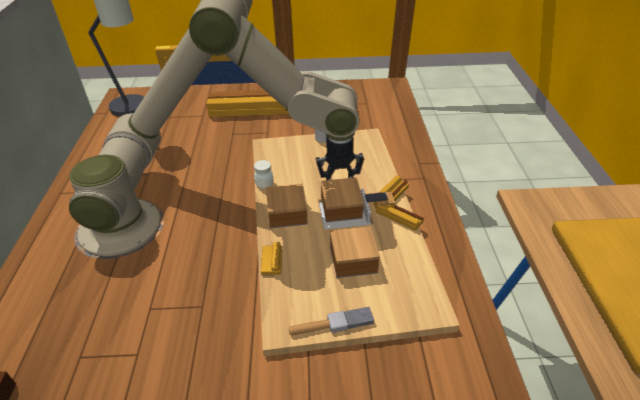

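The side view shows the box at (198,343), mostly on the platen with its rear edge still on the board.

>>> jog_arm:
  targets:
    - [-0.6, 0, 0, 0, 0, 0]
    - [-1.1, 0, 0, 0, 0, 0]
    - [-1.6, 0, 0, 0, 0, 0]
    - [-1.9, 0, 0, 0, 0, 0]
    - [-2.1, 0, 0, 0, 0, 0]
    - [-2.1, 0, 0, 0, 0, 0]

```text
time_s: 18.6
position: [0.6352, 0.061, 0.0469]
tool_rot: [[-0.092, 0.996, -0.0], [0.996, 0.092, -0.0], [-0.0, -0.0, -1.0]]
ft_force: [0.3, -0.1, 0.0]
grip_width: 0.0509
gripper_force: 0.2
```

```bash
python3 -c "
from h import *
row(w(0,65),48,-90)
boxes('side',ns=['block_left'])"
```

```text
[ 0.02 -0.5  -0.11] [-0.   0.   0.1] F [ 0.27 -0.12  0.02] tcp bd [ 5.  64.8] [635.2  61.   46.9] t 18.6
side block_left [-0.5  4.9] [105. 122.] relyaw -0.6 z 0.0776
```

Its top is at about 78 mm, so the box has sunk. I'll back off, clear the arm and check.

>>> jog_arm:
  targets:
    - [1, 0, 0, 0, 0, 0]
    - [3, 0, 0, 0, 0, 0]
    - [4, 0, -3, 0, 0, 0]
    - [6, 0, -7, 0, 0, 0]
    - [10, 0, -11, 0, 0, 0]
    - [14, 0, -14, 0, 0, 0]
    - [18, 0, -14, 0, 0, 0]
    - [22, 0, -14, 0, 0, 0]

```text
time_s: 19.37
position: [0.6169, 0.2642, 0.189]
tool_rot: [[-0.091, 0.996, 0.006], [0.996, 0.091, 0.001], [0.0, 0.006, -1.0]]
ft_force: [-0.5, 0.3, -0.1]
grip_width: 0.0513
gripper_force: 0.0
```

```bash
python3 -c "
from h import *
boxes(save='pics/t3.png');boxes('side')
for c in ['top','side']:
  im=env.get_image(c);P=cloud(im);m=env.regions_of(c,'block_left')[0]['pixels']&(P[...,2]>.07)&(P[...,2]<.092)
  q=P[m]; A_=np.c_[q[:,:2],np.ones(len(q))]; print('tilt',np.linalg.lstsq(A_,q[:,2],rcond=None)[0][:2].round(4))
  for n in ['jar','sample','brush','can']:
    R=env.regions_of(c,n); print(c,n,np.round(R[0]['point']) if R else None)
"
```

```text
top block_front [-159.2   16.8] [105. 103.] relyaw -0.0 z 0.0861
top block_left [-2.3  1.6] [106. 105.] relyaw 0.3 z 0.077
top block_right [  -5.9 -184.3] [107. 106.] relyaw 0.1 z 0.0858
side block_front [-156.8   13.6] [105. 113.] relyaw 0.5 z 0.0865
side block_left unseen
side block_right [  -3.8 -185.3] [106. 110.] relyaw 0.0 z 0.0867
tilt [-0.0003 -0.0008]
top jar [266. 260.]
top sample [255. 388.]
top brush [194. 462.]
top can [194. 464.]
tilt [-0.0051  0.0096]
side jar [174. 263.]
side sample [258. 272.]
side brush [325. 340.]
side can [131. 322.]
```

View pics/t3.png

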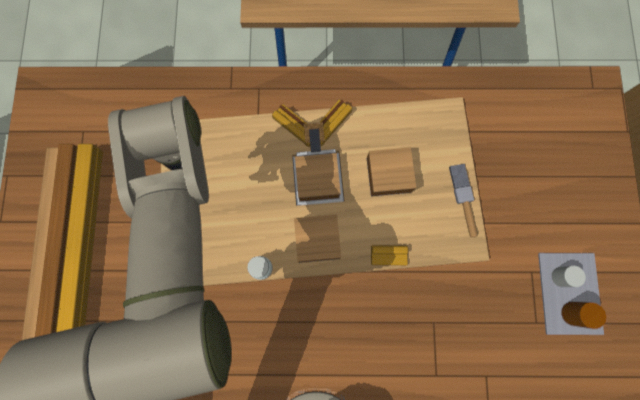

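The top view shows the heavy box flat and centred in the recess at (177,318), 9 mm lower than the others. Both light boxes are clear, at (172,391) and (238,318), and the jar, moulding piece, brush and can have not moved.

```bash
python3 -c "
from rig import env
print(env.close_job())"
```

```text
the job is handed in; nothing more can be done
None
```

The heavy box was block_left: it sits flat and centred on the sunk platen (within about 3 mm by camera), with both light boxes clear on the board and the jar, moulding piece, brush and can where they were; the job is handed in, and no verdict was returned.

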